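# Close the four lever-lid tins on the resin bench

## Task

Close the four open white tins: put on each the steel lid that fits it and press the lid down until it snaps fully home, flush on the rim. Do not tip any tin over, and leave the measuring cup and the closed aluminium tin standing where they are.

Things in the scene. Friction and masses are not known exactly. Their poses are not given: they have to be found in the camera images.
- lid_big_mid (a point): The largest of four loose bright steel lids, lying plug down, about 39 g. Point on its axis, half-way up; z up. 16 mm high: the upper 5 mm is a flange 68 mm across, gripped by its edge (3 to 8 mm above the point), its top panel sunk 2 to 3 mm; below it a plug 11 mm deep, 58.6 mm across, tapered to 49.6 mm at the bottom. Fits only tin_big.
- lid_mid_mid (a point): The second largest of four loose bright steel lids, lying plug down, about 30 g. Point on its axis, half-way up; z up. 16 mm high: the upper 5 mm is a flange 57 mm across, gripped by its edge (3 to 8 mm above the point), its top panel sunk 2 to 3 mm; below it a plug 11 mm deep, 47.6 mm across, tapered to 38.6 mm at the bottom. Fits only tin_mid.
- lid_small_mid (a point): The second smallest of four loose bright steel lids, lying plug down, about 23 g. Point on its axis, half-way up; z up. 16 mm high: the upper 5 mm is a flange 46 mm across, gripped by its edge (3 to 8 mm above the point), its top panel sunk 2 to 3 mm; below it a plug 11 mm deep, 36.6 mm across, tapered to 27.6 mm at the bottom. Fits only tin_small.
- lid_tiny_mid (a point): The smallest of four loose bright steel lids, lying plug down, about 17 g. Point on its axis, half-way up; z up. 16 mm high: the upper 5 mm is a flange 35 mm across, gripped by its edge (3 to 8 mm above the point), its top panel sunk 2 to 3 mm; below it a plug 11 mm deep, 25.6 mm across, tapered to 16.6 mm at the bottom. Fits only tin_tiny.
- tin_big_mouth (a point): The largest of four loose, open, empty white tins, 78 mm across, 70 mm high, 254 g. Point: centre of the 60 mm mouth, level with the steel rim; z up. Its lid, laid in the mouth, stops on four spring dimples with the flange 6 to 7 mm above the rim; 5 to 13 N down on its middle snaps it home, flange on the rim (lid's point 3 mm below this one).
- tin_mid_mouth (a point): The second largest of four loose, open, empty white tins, 67 mm across, 60 mm high, 168 g. Point: centre of the 49 mm mouth, level with the steel rim; z up. Its lid, laid in the mouth, stops on four spring dimples with the flange 6 to 7 mm above the rim; 5 to 13 N down on its middle snaps it home, flange on the rim (lid's point 3 mm below this one).
- tin_small_mouth (a point): The second smallest of four loose, open, empty white tins, 56 mm across, 50 mm high, 106 g. Point: centre of the 38 mm mouth, level with the steel rim; z up. Its lid, laid in the mouth, stops on four spring dimples with the flange 6 to 7 mm above the rim; 5 to 13 N down on its middle snaps it home, flange on the rim (lid's point 3 mm below this one).
- tin_tiny_mouth (a point): The smallest of four loose, open, empty white tins, 45 mm across, 42 mm high, 67 g. Point: centre of the 27 mm mouth, level with the steel rim; z up. Its lid, laid in the mouth, stops on four spring dimples with the flange 6 to 7 mm above the rim; 5 to 13 N down on its middle snaps it home, flange on the rim (lid's point 3 mm below this one).
- cup: A bystander: a small empty translucent plastic measuring cup, 43 mm across the top, 50 mm high, standing among the tins. Origin at the centre of its underside, z up. To be left standing.
- wax_tin: A bystander: a low round aluminium screw tin, already closed, 63 mm across and 27 mm high, standing among the tins. Origin at the centre of its underside, z up. To be left where it is.

How it is judged (in metres and radians):
At the end, for the whole second after the job is handed in: Each of the four lids sits in its own tin, within 5 mm of the middle of the mouth, level with the rim within 0.08 rad, snapped fully home (its point 1 to 7 mm below the mouth point, 3 mm when seated); every tin stands upright on the bench; all is at rest and released (horizontal distance between lid_big_mid and tin_big_mouth below 0.005 m and z of lid_big_mid in the frame of tin_big_mouth between -0.007 and -0.001 m and angle between the z axis of lid_big_mid and the z axis of tin_big_mouth, either way round below 0.08 rad and angle between each of tin_big_mouth, tin_mid_mouth, tin_small_mouth, tin_tiny_mouth's own z axis and vertical below 0.1 rad and height (world z) of tin_big_mouth below 0.074 m and linear speed of each of tin_big, lid_big, tin_mid, lid_mid, tin_small, lid_small, tin_tiny, lid_tiny below 0.02 m/s and horizontal distance between lid_mid_mid and tin_mid_mouth below 0.005 m and z of lid_mid_mid in the frame of tin_mid_mouth between -0.007 and -0.001 m and angle between the z axis of lid_mid_mid and the z axis of tin_mid_mouth, either way round below 0.08 rad and height (world z) of tin_mid_mouth below 0.064 m and horizontal distance between lid_small_mid and tin_small_mouth below 0.005 m and z of lid_small_mid in the frame of tin_small_mouth between -0.007 and -0.001 m and angle between the z axis of lid_small_mid and the z axis of tin_small_mouth, either way round below 0.08 rad and height (world z) of tin_small_mouth below 0.054 m and horizontal distance between lid_tiny_mid and tin_tiny_mouth below 0.005 m and z of lid_tiny_mid in the frame of tin_tiny_mouth between -0.007 and -0.001 m and angle between the z axis of lid_tiny_mid and the z axis of tin_tiny_mouth, either way round below 0.08 rad and height (world z) of tin_tiny_mouth below 0.046 m); the robot touches nothing.
It fails at once if a tin is tipped over (angle between any of tin_big_mouth, tin_mid_mouth, tin_small_mouth, tin_tiny_mouth's own z axis and vertical above 0.5 rad).
It fails at once if the measuring cup is tipped over or shoved more than 40 mm aside (angle between cup's own z axis and vertical above 0.5 rad or distance of cup from where it was at the start of the episode above 0.04 m).
It fails at once if the closed aluminium tin is tipped over or shoved more than 40 mm aside (angle between wax_tin's own z axis and vertical above 0.5 rad or distance of wax_tin from where it was at the start of the episode above 0.04 m).
It also fails if it takes over 141 s, if anything falls off the work surface, if the arm or the gripper's body presses on something with over 40 N, if the wrist force passes 120 N, or if a joint passes its speed limit or range.

## Robot

A 7-joint arm with a two-finger parallel gripper is mounted at the origin on the work surface. World frame = base frame: x ahead of the robot, y to its left, z up, the work surface at z = 0. Lengths are in m, angles in degrees, forces in N, time in s.
With the tool pointing down it reaches from about 0.4 to 0.875 m from the base axis. Payload 6.5 kg.
Tool frame: the origin (TCP) lies where the fingers leave the gripper's body, on its centre line; the fingertips stand 64 mm ahead of it and the grasp point (between the pads) lies 45 mm ahead of it; z points along the fingers, y is the line along which they close (so a half turn about z gives the same grasp; the last joint's range is limited). The gripper opens to 88 mm and grips with 3 to 60 N. Pads are 18 mm wide; open, the fingers measure 123 mm over their backs; the gripper's body (75 mm by 187 mm) begins 45 mm behind the grasp point.
Start: joints at [-81.085, 30.733, -0.252, 88.115, 0.149, 61.152, -4.079], TCP at [0.143, 0.634, 0.303] pointing down, gripper open.
Joint ranges: [-154.64, 154.64], [-21.42, 123.67], [-72.66, 72.17], [13.99, 137.28], [-74.86, 254.86], [10.95, 109.41], [-158.01, 158.01]. Speed limits (degrees/s): [136.94, 136.94, 180, 180, 180, 180, 180].

## Interface

Orientations are given as [roll, pitch, yaw] about the fixed x, y, z axes, in that order (R = Rz(yaw) Ry(pitch) Rx(roll)).
In Python, from bench import r gives the robot as it stands.
- The arm moves only by the tool drive_tool, never from a script. Its argument "steps" is a list of rows, each a list of 2 entries, a list of its own where there are three numbers: the shift along the world's x, y, z normalised to -1 to 1, where 1 is 10 cm, then the turn about the world's z normalised to -1 to 1, where 1 is 90 degrees. In form: [[[x, y, z], turn], ...]. A call has 1 to 20 rows; each row shifts and turns the commanded pose from where the row before left it; what a row does not reach is not made up. A row lasts 1/12 s, in which the tool goes at most 41.7 mm and 7.16 degrees, less where a joint would pass 70% of its speed; a pose out of reach is approached as far as the arm can. A call with a number of a shift or a turn outside -1 to 1 is refused whole. A call with a gripper value outside its range is refused whole. "claw" is the finger opening in mm, from 0 to 88.1, set as the call begins (left out, the last holds). The fingers move at their own pace and stop on an object; "force" is the grip in N (left out, the last holds). Time passes only in rows, so rows that do not move let the fingers close. It gives the time, the measured TCP pose, the force, the opening and the grip force at its end, in the units of the state.
- r.read_state(): the state, without advancing time (a new reading comes with each control period).
- r.get_image(name): name is "scene" or "top" or "wrist"; returns a dict with "frame" (400x640x3 uint8, red, green, blue), "z_map" (400x640 float32, m along the optical axis (not along the pixel's ray), 0 where there is no reading), "vfov" (degrees; the focal length in pixels is half the picture's height over the tangent of half this angle, whatever the lens; pixels are square), "cx", "cy" (the principal point, pixels), "rvec" (rotation vector, rad) and "tvec" (3), from world to camera coordinates, as OpenCV has them. Camera axes: x right, y down, z forward; pixel columns grow to the right and rows downward; lengths in m; the calibration is good to about 2 mm. A picture is of the moment at which its call begins.
- r.hand_in(): hands the job in; it is judged then, once.
Trained networks look in a picture, given as the dict that the camera call returned (one of the last four; its "shot" number tells which), for a name from the list of things; names that differ only in an ending like _2 or _b are one class to them, and where a whole thing is asked for, a point or a joint stands for the part that bears it (a point fixed in the world has none). Each returns a list of dicts, best first, with "p" (0 to 1); they miss things now and then, are a little off and sometimes report something else, mostly with a low value. They report only what shows in the picture. A call takes as long as a camera call.
- r.look_for(thing, picture): "position" ([x, y, z] in m, in the coordinates of the camera as it stood for that picture, good to about 4 mm: the middle of the surface that is visible of it).
- r.spot_point(thing, picture): "position" ([x, y, z] in m, in the coordinates of the camera as it stood for that picture, good to about 4 mm: a listed point, or the origin of a listed thing).
The state is a dict: "clock": time; "joint_pos": joint angles; "joint_vel": joint speeds; "joint_efforts": joint torques, N m; "tool_pos": TCP position; "tcp_rot": TCP orientation; "wrist_force": force on the tool from outside, world axes, zero at the start; "ft_torque": the same for the moment, N m; "finger_gap": opening from 0.0 (shut) to 1.0 (fully open); "grip_force": force on a finger pad.
Only numpy, scipy, OpenCV 4.12 (cv2) and the standard library are available. Lean on these libraries where they do the work, as an engineer would, in place of code of your own. Each camera call takes 0.05 s, during which the arm holds its last target. There are 200 camera calls.

## Working session

There is one attempt and no reset: what is moved stays moved. The work goes in short steps, Python scripts to look and compute and a tool call to move; the robot and the scene stay as the last step left them, time stands still between calls to the robot, and variables do not carry over. Pictures are saved under pics/ and viewed, at most 14 in all, crops included, and the job is handed in when it is done.

Besides the shell and the picture viewer there is one more tool, called after "Emit:" in YAML: its name, and indented under it one key for each argument. drive_tool: Moves the arm, as the interface text tells. Its arguments: {"type":"object","properties":{"steps":{"type":"array","items":{"type":"array"}},"claw":{"type":"number"},"force":{"type":"number"}},"required":["steps"]}

```bash
mkdir -p pics; ls
cat > h.py <<'E'
import numpy as np, cv2
from bench import r
NAMES=["lid_big_mid","lid_mid_mid","lid_small_mid","lid_tiny_mid","tin_big_mouth","tin_mid_mouth","tin_small_mouth","tin_tiny_mouth","cup","wax_tin"]
def cam(im):
    R=cv2.Rodrigues(np.array(im["rvec"],float))[0]; t=np.array(im["tvec"],float).ravel()
    f=im["frame"].shape[0]/2/np.tan(np.radians(im["vfov"])/2); return R,t,f
def w(im,p):
    R,t,f=cam(im); return R.T@(np.array(p)-t)
def px(im,P):
    R,t,f=cam(im); c=R@np.array(P)+t; return np.array([im["cx"]+f*c[0]/c[2],im["cy"]+f*c[1]/c[2]])
def save(im,n): cv2.imwrite(f"pics/{n}.png",im["frame"][:,:,::-1])
def spots(im,names=NAMES,pm=0.3):
    for n in names:
        for d in r.spot_point(n,im)[:2]:
            if d["p"]>pm: print(n,round(d["p"],2),np.round(w(im,d["position"]),4),np.round(px(im,w(im,d["position"])),0))
E
python3 - <<'E'
from h import *
for c in ("scene","top"):
    im=r.get_image(c); save(im,c+"0"); print(c); spots(im)
s=r.read_state(); print(s["clock"],s["tool_pos"],s["tcp_rot"])
E
```

```text
pics
scene
lid_big_mid 0.6 [ 0.6137 -0.1173  0.0061] [277. 206.]
lid_mid_mid 0.87 [0.4918 0.3957 0.0079] [460. 316.]
lid_small_mid 0.43 [ 0.4676 -0.0944  0.0078] [324. 184.]
lid_tiny_mid 0.49 [0.6517 0.1475 0.0064] [331. 282.]
tin_big_mouth 0.58 [0.4624 0.0818 0.0676] [371. 207.]
tin_mid_mouth 0.61 [ 0.5027 -0.3575  0.0591] [259. 129.]
tin_small_mouth 0.88 [0.3535 0.2794 0.045 ] [460. 239.]
tin_tiny_mouth 0.79 [ 0.3677 -0.3027  0.0419] [305. 123.]
tin_tiny_mouth 0.74 [ 0.5043 -0.3591  0.0578] [258. 129.]
cup 0.57 [ 0.5549  0.0082 -0.0012] [324. 225.]
wax_tin 0.55 [ 0.5033 -0.2329  0.0009] [285. 165.]
top
lid_big_mid 0.87 [ 0.6085 -0.1178  0.0085] [363. 163.]
lid_mid_mid 0.62 [0.4947 0.3964 0.0092] [154. 207.]
lid_small_mid 0.61 [ 0.4693 -0.0923  0.0074] [353. 218.]
lid_tiny_mid 0.46 [0.6491 0.1462 0.0096] [257. 147.]
tin_big_mouth 0.83 [0.462  0.0815 0.0719] [280. 218.]
tin_mid_mouth 0.92 [ 0.4993 -0.3566  0.0606] [466. 203.]
tin_small_mouth 0.86 [0.3536 0.2804 0.0502] [195. 265.]
tin_tiny_mouth 0.66 [ 0.3717 -0.299   0.0447] [442. 258.]
cup 0.8 [ 5.498e-01  3.700e-03 -3.000e-04] [314. 187.]
cup 0.65 [ 0.5021 -0.3568  0.0619] [466. 202.]
wax_tin 0.6 [ 0.5032 -0.2339  0.0012] [410. 205.]
1.1 [0.14300034 0.63406059 0.30271785] [-1.79998142e+02  3.18072824e-03  1.67292595e+02]
```

View pics/top0.png

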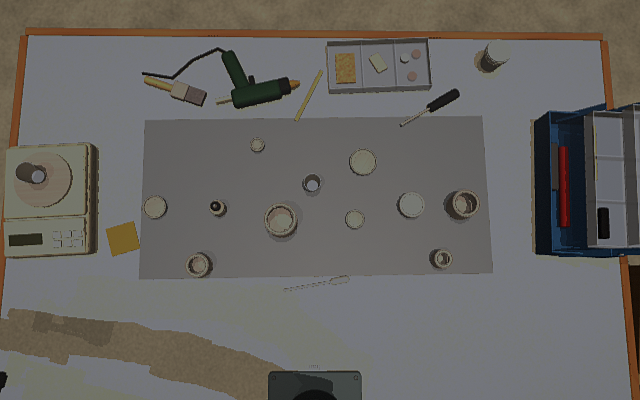

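View pics/scene0.png

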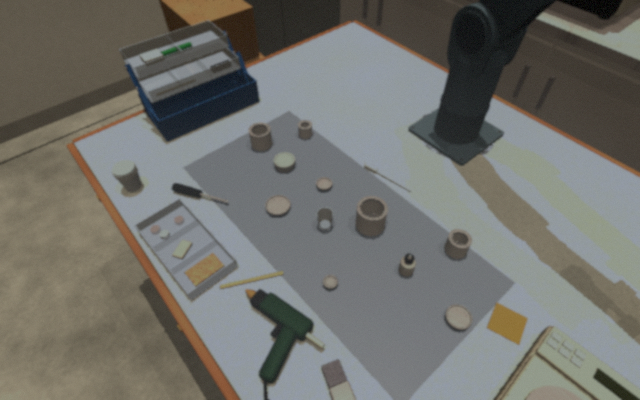

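The top view shows the lids at about (363,163), (154,207), (354,218) and (257,145), with the tins at (280,220), (465,204), (198,265) and (441,258). There is an extra small bottle at (217,207). The scene view agrees with this. I'll move above lid_mid first.

Emit:
drive_tool:
  steps:
    - [[0.22,-0.15,-0.06],0.009]
    - [[0.22,-0.15,-0.06],0.009]
    - [[0.22,-0.15,-0.06],0.009]
    - [[0.22,-0.15,-0.06],0.009]
    - [[0.22,-0.15,-0.06],0.009]
    - [[0.22,-0.15,-0.06],0.009]
    - [[0.22,-0.15,-0.06],0.009]
    - [[0.22,-0.15,-0.06],0.009]
    - [[0.22,-0.15,-0.06],0.009]
    - [[0.22,-0.15,-0.06],0.009]
    - [[0.22,-0.15,-0.06],0.009]
    - [[0.22,-0.15,-0.06],0.009]
    - [[0.22,-0.15,-0.06],0.009]
    - [[0.22,-0.15,-0.06],0.009]
    - [[0.22,-0.15,-0.06],0.009]
    - [[0.2,-0.13,-0.06],0.006]
    - [[0,0,0],0]
    - [[0,0,0],0]
  claw: 88
  force: 15

```text
clock: 2.6
tool_pos: [0.4942, 0.3946, 0.2063]
tcp_rot: [-180.0, -0.0, 179.8]
wrist_force: [-1.3, 1.3, 0.4]
finger_gap: 0.995
grip_force: 0.0
```

```bash
cat >> h.py <<'E'
def planar(im,uv,z):
    R,t,f=cam(im); d=R.T@np.array([(uv[0]-im["cx"])/f,(uv[1]-im["cy"])/f,1]); o=-R.T@t
    return o+d*(z-o[2])/d[2]
def cloud(im):
    R,t,f=cam(im); Z=im["z_map"]; v,u=np.indices(Z.shape)
    P=np.stack([(u-im["cx"])/f*Z,(v-im["cy"])/f*Z,Z],-1); W=(P-t)@R; W[Z==0]=np.nan; return W
def band(W,c,rad,z0,z1):
    "points near c (xy) within rad with z in the band; robust circle-ish centre by bounding box + fitted circle to hull"
    m=(np.hypot(W[...,0]-c[0],W[...,1]-c[1])<rad)&(W[...,2]>z0)&(W[...,2]<z1); P=W[m]
    if len(P)<15: return None
    (x,y),rr=cv2.minEnclosingCircle(P[:,:2].astype(np.float32)); e=cv2.fitEllipse(cv2.convexHull(P[:,:2].astype(np.float32)))
    return len(P),np.round([x,y,rr,*e[0],*np.array(e[1])/2,np.median(P[:,2]),P[:,2].max()],4)
E
python3 - <<'E'
from h import *
im=r.get_image("wrist"); save(im,"w1"); spots(im)
s=r.read_state(); print(s["clock"],s["tool_pos"],s["tcp_rot"],s["joint_pos"],s["finger_gap"])
W=cloud(im); print(band(W,(.493,.396),.05,.008,.03))
im=r.get_image("top"); W=cloud(im)
L=dict(big=(.611,-.1175,.034),mid=(.493,.396,.0285),small=(.4685,-.0935,.023),tiny=(.650,.147,.0175))
T=dict(big=(.462,.0815,.07),mid=(.501,-.357,.06),small=(.3535,.28,.05),tiny=(.3705,-.3005,.042))
for k,(x,y,q) in L.items(): print("lid",k,band(W,(x,y),q+.012,.009,.03))
for k,(x,y,z) in T.items(): print("tin",k,band(W,(x,y),.05,z-.006,z+.01))
print("bottle",band(W,(.5,.24),.06,.02,.2))
E
```

```text
lid_mid_mid 0.93 [0.4962 0.3939 0.0045] [318. 192.]
3.15 [0.49276175 0.39633687 0.20684805] [ 1.79990246e+02  5.40934727e-03 -1.79987104e+02] [-4.29540631e+01  3.52695083e+01  9.80745591e-02  9.51820509e+01
 -7.89926656e-02  4.95379075e+01  4.71901570e+01] 0.9976040880655075
(3331, array([0.4976, 0.3942, 0.0288, 0.4975, 0.3941, 0.0283, 0.0285, 0.0127,
       0.0176]))
lid big (567, array([ 0.6116, -0.1186,  0.0352,  0.6118, -0.1176,  0.0336,  0.0339,
        0.0145,  0.0215]))
lid mid (137, array([0.4949, 0.3933, 0.0284, 0.4955, 0.3938, 0.0279, 0.0281, 0.0147,
       0.0243]))
lid small (270, array([ 0.4681, -0.0982,  0.0253,  0.4678, -0.0963,  0.0221,  0.0238,
        0.0148,  0.0232]))
lid tiny (150, array([0.6526, 0.1477, 0.0179, 0.6535, 0.1477, 0.0165, 0.0173, 0.0146,
       0.0214]))
tin big (378, array([0.4611, 0.0833, 0.0392, 0.4612, 0.0833, 0.0386, 0.0388, 0.0696,
       0.0761]))
tin mid (312, array([ 0.5026, -0.3569,  0.0344,  0.5019, -0.3574,  0.0327,  0.0338,
        0.0596,  0.0662]))
tin small (259, array([0.3538, 0.2769, 0.0283, 0.3537, 0.2768, 0.0274, 0.0277, 0.0496,
       0.056 ]))
tin tiny (197, array([ 0.3708, -0.303 ,  0.0231,  0.3709, -0.3032,  0.0219,  0.0224,
        0.0415,  0.0486]))
bottle (205, array([0.4915, 0.2372, 0.0184, 0.4913, 0.2371, 0.0178, 0.018 , 0.0456,
       0.0714]))
```

Emit:
drive_tool:
  steps:
    - [[0.04,-0.023,-0.25],0]
    - [[0,0,-0.25],0]
    - [[0,0,-0.25],0]
    - [[0,0,-0.25],0]
    - [[0,0,-0.2],0]
    - [[0,0,-0.1],0]
    - [[0,0,-0.04],0]
    - [[0,0,0],0]
    - [[0,0,0],0]
    - [[0,0,0],0]

```text
clock: 4.03
tool_pos: [0.4978, 0.3944, 0.0742]
tcp_rot: [179.9, 0.1, 180.0]
wrist_force: [-0.0, 0.9, -0.2]
finger_gap: 1.001
grip_force: 0.0
```

Emit:
drive_tool:
  steps:
    - [[0,0,0],0]
    - [[0,0,0],0]
    - [[0,0,0],0]
    - [[0,0,0],0]
    - [[0,0,0],0]
    - [[0,0,0],0]
    - [[0,0,0],0]
    - [[0,0,0],0]
    - [[0,0,0],0]
    - [[0,0,0],0]
  claw: 45
  force: 15

```text
clock: 4.87
tool_pos: [0.497, 0.3938, 0.0728]
tcp_rot: [180.0, 0.0, 180.0]
wrist_force: [-0.4, -0.1, 2.1]
finger_gap: 0.64
grip_force: 15.0
```

Emit:
drive_tool:
  steps:
    - [[0,0,0.1],0]
    - [[0,0,0.25],0]
    - [[0,0,0.3],0]
    - [[0,0,0.3],0]
    - [[0,0,0.25],0]
    - [[0,-0.1,0],0]
    - [[0,-0.2,0],0]
    - [[0,-0.3,0],0]
    - [[0,-0.3,0],0]
    - [[0,-0.3,0],0]
    - [[0,-0.3,0],0]
    - [[0,-0.3,0],0]
    - [[0,-0.3,0],0]
    - [[0,-0.3,0],0]
    - [[0,-0.3,0],0]
    - [[0,-0.3,0],0]
    - [[0,-0.3,0],0]
    - [[0,-0.3,0],0]
    - [[0,-0.3,0],0]
    - [[0,-0.3,0],0]

```text
clock: 6.53
tool_pos: [0.4963, -0.0279, 0.1927]
tcp_rot: [-180.0, -0.0, 180.0]
wrist_force: [0.2, 0.7, -0.5]
finger_gap: 0.636
grip_force: 15.0
```

Emit:
drive_tool:
  steps:
    - [[0,-0.3,0],0]
    - [[0,-0.3,0],0]
    - [[0,-0.3,0],0]
    - [[0,-0.3,0],0]
    - [[0,-0.3,0],0]
    - [[0,-0.3,0],0]
    - [[0,-0.3,0],0]
    - [[0,-0.3,0],0]
    - [[0,-0.3,0],0]
    - [[0.03,-0.3,0],0]
    - [[0.03,-0.2,0],0]
    - [[0,-0.11,0],0]
    - [[0,0,0],0]
    - [[0,0,0],0]
    - [[0,0,0],0]

```text
clock: 7.78
tool_pos: [0.5031, -0.3551, 0.1924]
tcp_rot: [179.9, -0.0, -179.9]
wrist_force: [0.5, 0.6, -0.6]
finger_gap: 0.639
grip_force: 15.0
```

Run:
```python
from h import *
im=r.get_image("wrist"); save(im,"w2"); spots(im)
s=r.read_state(); print(s["clock"],s["tool_pos"],s["tcp_rot"],s["joint_pos"],s["finger_gap"])
W=cloud(im); print("tin",band(W,(.502,-.357),.05,.054,.07)); z=s["tool_pos"][2]-.055
print("lid",band(W,s["tool_pos"][:2],.035,z-.015,z+.008))
```

```text
lid_big_mid 0.79 [ 0.6121 -0.1196  0.0074] [570. 307.]
lid_mid_mid 0.73 [ 0.5024 -0.3535  0.1293] [322. 267.]
tin_mid_mouth 0.7 [ 0.5042 -0.3566  0.0553] [316. 217.]
tin_tiny_mouth 0.71 [ 0.3761 -0.3013  0.0399] [405.  15.]
wax_tin 0.75 [ 5.108e-01 -2.354e-01 -1.000e-04] [457. 201.]
8.3333 [ 0.5029854  -0.35717114  0.19273018] [-1.79999822e+02  1.02686016e-03  1.79988103e+02] [ 28.28950667  35.0596785    4.05762538  98.25920709  -3.19734197
  46.79227546 123.79104157] 0.6346107004589874
tin (2166, array([ 0.5033, -0.3578,  0.0336,  0.5031, -0.3576,  0.0333,  0.0333,
        0.058 ,  0.0607]))
lid (11129, array([ 0.4988, -0.357 ,  0.0342,  0.5028, -0.3564,  0.0276,  0.0347,
        0.1323,  0.1457]))
```

View pics/w2.png

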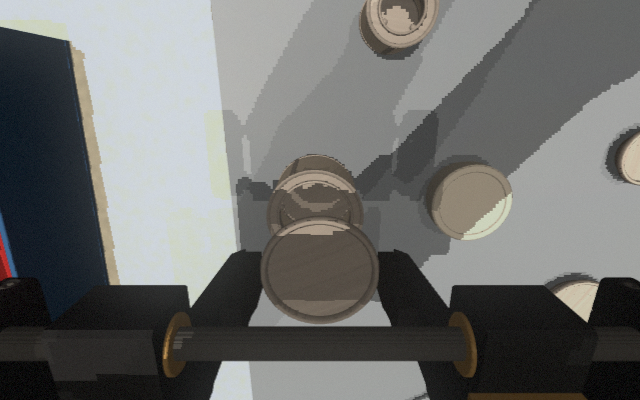

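The lid is held level and centred at (320,268), with the mid tin below it at (316,205). Next I lower it, release, and prepare to press.

Emit:
drive_tool:
  steps:
    - [[0,0,-0.15],0]
    - [[0,0,-0.2],0]
    - [[0,0,-0.15],0]
    - [[0,0,-0.08],0]
    - [[0,0,-0.04],0]
    - [[0,0,-0.02],0]
    - [[0,0,0],0]
    - [[0,0,0],0]
    - [[0,0,0],0]

```text
clock: 9.08
tool_pos: [0.5034, -0.3575, 0.1295]
tcp_rot: [-180.0, 0.1, 180.0]
wrist_force: [0.1, -0.0, 0.9]
finger_gap: 0.638
grip_force: 15.0
```

Emit:
drive_tool:
  steps:
    - [[0,0,0],0]
    - [[0,0,0],0]
    - [[0,0,0],0]
    - [[0,0,0],0]
    - [[0,0,0],0]
    - [[0,0,0.1],0]
    - [[0,0,0.2],0]
    - [[0,0,0.2],0]
    - [[0,0,0],0]
    - [[0,0,0],0]
  claw: 74

```text
clock: 9.92
tool_pos: [0.5037, -0.3577, 0.1803]
tcp_rot: [-179.9, 0.1, 180.0]
wrist_force: [0.0, 0.3, -0.9]
finger_gap: 0.842
grip_force: 0.0
```

Run:
```python
from h import *
im=r.get_image("wrist"); save(im,"w3"); spots(im,["lid_mid_mid","tin_mid_mouth"])
s=r.read_state(); print(s["clock"],s["tool_pos"],s["finger_gap"],s["wrist_force"])
W=cloud(im); print("tin",band(W,(.502,-.357),.045,.054,.064));print("lid",band(W,(.502,-.357),.035,.066,.08))
```

```text
lid_mid_mid 0.86 [ 0.5017 -0.3563  0.0597] [321. 221.]
10.0667 [ 0.50250487 -0.35680967  0.17796936] 0.8431578673653213 [ 0.39765025 -0.11866449 -0.2992051 ]
tin (1628, array([ 0.5032, -0.3578,  0.0337,  0.5033, -0.3577,  0.0334,  0.0336,
        0.058 ,  0.0612]))
lid (5964, array([ 0.5035, -0.3572,  0.0289,  0.5033, -0.3576,  0.0283,  0.0286,
        0.0684,  0.0744]))
```

View pics/w3.png

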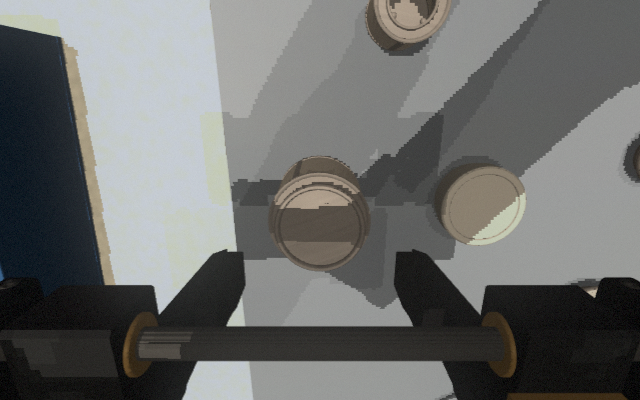

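The lid rests on the dimples at (320,228), concentric with the tin. I'll press it now.

Emit:
drive_tool:
  steps:
    - [[0,0,0],0]
    - [[0,0,0],0]
    - [[0,0,0],0]
    - [[0,0,0],0]
    - [[0,0,0],0]
    - [[0,0,0],0]
    - [[0,0,0],0]
    - [[0,0,0],0]
    - [[0,0,-0.2],0]
    - [[0,0,-0.15],0]
    - [[0,0,-0.07],0]
    - [[0,0,0],0]
    - [[0,0,0],0]
  claw: 0

```text
clock: 11.15
tool_pos: [0.503, -0.3573, 0.1368]
tcp_rot: [180.0, -0.0, 180.0]
wrist_force: [0.1, 0.2, -0.0]
finger_gap: 0.005
grip_force: 0.0
```

Emit:
drive_tool:
  steps:
    - [[0,0,-0.03],0]
    - [[0,0,-0.03],0]
    - [[0,0,-0.02],0]
    - [[0,0,-0.02],0]
    - [[0,0,0],0]
    - [[0,0,0],0]
    - [[0,0,0],0]

```text
clock: 11.73
tool_pos: [0.5031, -0.3573, 0.1269]
tcp_rot: [-180.0, 0.0, 180.0]
wrist_force: [-0.7, 0.5, 2.9]
finger_gap: 0.006
grip_force: 1.1
```

Emit:
drive_tool:
  steps:
    - [[0,0,-0.01],0]
    - [[0,0,-0.01],0]
    - [[0,0,0],0]
    - [[0,0,0],0]
    - [[0,0,0],0]

```text
clock: 12.15
tool_pos: [0.5032, -0.3574, 0.1268]
tcp_rot: [-180.0, 0.0, 180.0]
wrist_force: [-5.2, 3.1, 20.0]
finger_gap: 0.004
grip_force: 9.8
```

Emit:
drive_tool:
  steps:
    - [[0,0,-0.005],0]
    - [[0,0,-0.005],0]
    - [[0,0,0],0]
    - [[0,0,0],0]
    - [[0,0,0],0]

```text
clock: 12.57
tool_pos: [0.5033, -0.3574, 0.1268]
tcp_rot: [-180.0, 0.0, 180.0]
wrist_force: [-7.2, 5.3, 28.5]
finger_gap: 0.009
grip_force: 14.1
```

Emit:
drive_tool:
  steps:
    - [[0,0,0.1],0]
    - [[0,0,0.3],0]
    - [[0,0,0.4],0]
    - [[0.1,0.2,0],0]
    - [[0.2,0.4,0],0]
    - [[0.2,0.4,0],0]
    - [[0.2,0.4,0],0]
    - [[0.2,0.4,0],0]
    - [[0.15,0.4,0],0]
    - [[0.1,0.1,0],0]
    - [[0.135,0.1,0],0]
    - [[0,0,0],0]
    - [[0,0,0],0]
  claw: 88

```text
clock: 13.65
tool_pos: [0.6256, -0.129, 0.2034]
tcp_rot: [-180.0, -0.0, -180.0]
wrist_force: [-0.1, -0.1, 0.2]
finger_gap: 0.971
grip_force: 0.0
```

Run:
```python
from h import *
im=r.get_image("wrist"); spots(im,["lid_big_mid"])
s=r.read_state(); print(s["clock"],s["tool_pos"],s["tcp_rot"],s["finger_gap"])
W=cloud(im); print("lid",band(W,(.6115,-.118),.045,.009,.03))
W=cloud(r.get_image("top")); print("mid lid",band(W,(.503,-.357),.029,.05,.09))
```

```text
lid_big_mid 0.84 [ 0.6144 -0.1139  0.0065] [336. 179.]
lid_big_mid 0.62 [0.6542 0.147  0.0088] [630. 223.]
13.75 [ 0.62459869 -0.13090817  0.20350513] [-1.79947322e+02 -6.29476588e-02  1.79876796e+02] 0.995075216218392
lid (5057, array([ 0.614 , -0.1175,  0.0342,  0.6138, -0.1175,  0.0338,  0.0338,
        0.0126,  0.0168]))
mid lid (462, array([ 0.5029, -0.3568,  0.0289,  0.5029, -0.3568,  0.0285,  0.0285,
        0.0638,  0.0714]))
```

Emit:
drive_tool:
  steps:
    - [[-0.115,0.135,0],0]
    - [[0,0,-0.25],0]
    - [[0,0,-0.25],0]
    - [[0,0,-0.25],0]
    - [[0,0,-0.25],0]
    - [[0,0,-0.2],0]
    - [[0,0,-0.11],0]
    - [[0,0,0],0]
    - [[0,0,0],0]
    - [[0,0,0],0]

```text
clock: 14.63
tool_pos: [0.6149, -0.1163, 0.0741]
tcp_rot: [-180.0, 0.1, 179.9]
wrist_force: [-0.1, -0.4, 1.2]
finger_gap: 0.998
grip_force: 0.0
```

Emit:
drive_tool:
  steps:
    - [[0,0,0],0]
    - [[0,0,0],0]
    - [[0,0,0],0]
    - [[0,0,0],0]
    - [[0,0,0],0]
    - [[0,0,0],0]
    - [[0,0,0],0]
    - [[0,0,0],0]
  claw: 55

```text
clock: 15.3
tool_pos: [0.6146, -0.1157, 0.0735]
tcp_rot: [-180.0, 0.1, 180.0]
wrist_force: [-0.6, 0.3, 5.4]
finger_gap: 0.762
grip_force: 14.9
```

Emit:
drive_tool:
  steps:
    - [[0,0,0.1],0]
    - [[0,0,0.25],0]
    - [[0,0,0.3],0]
    - [[0,0,0.3],0]
    - [[0,0,0.25],0]
    - [[0,0,0.1],0]
    - [[-0.1,0.13,0],0]
    - [[-0.2,0.25,0],0]
    - [[-0.25,0.32,0],0]
    - [[-0.25,0.32,0],0]
    - [[-0.25,0.32,0],0]
    - [[-0.25,0.32,0],0]
    - [[-0.15,0.2,0],0]
    - [[-0.08,0.13,0],0]
    - [[0,0,0],0]
    - [[0,0,0],0]

```text
clock: 16.63
tool_pos: [0.4608, 0.0837, 0.2025]
tcp_rot: [-180.0, -0.0, -179.9]
wrist_force: [0.5, -0.2, -0.1]
finger_gap: 0.76
grip_force: 14.9
```

Run:
```python
from h import *
im=r.get_image("wrist"); save(im,"w4"); spots(im,["lid_big_mid","tin_big_mouth"])
s=r.read_state(); print(s["clock"],s["tool_pos"],s["tcp_rot"],s["finger_gap"]); z=s["tool_pos"][2]
W=cloud(im); print("tin",band(W,(.4612,.0833),.055,.065,.078)); print("lid",band(W,s["tool_pos"][:2],.033,z-.064,z-.056))
```

```text
lid_big_mid 0.93 [0.4632 0.0847 0.1354] [321. 269.]
16.7833 [0.46180243 0.08208384 0.20259077] [-1.79968100e+02  1.34690697e-02  1.79867323e+02] 0.7645293158464919
tin (2203, array([0.4623, 0.0832, 0.0391, 0.4625, 0.0832, 0.0387, 0.039 , 0.068 ,
       0.0709]))
lid (13010, array([0.4617, 0.0821, 0.033 , 0.4611, 0.0824, 0.0321, 0.033 , 0.1415,
       0.1466]))
```

View pics/w4.png

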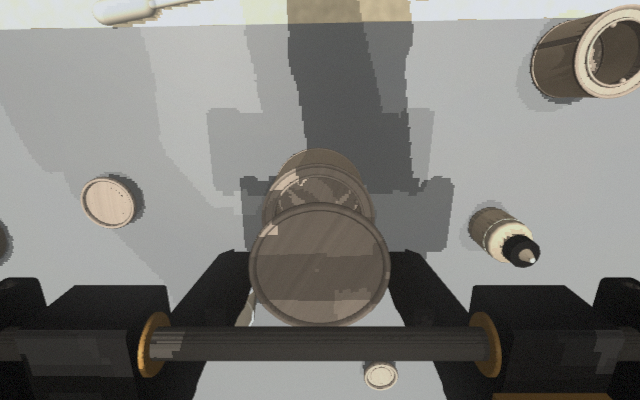

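The big lid is held level at (320,267) above the tin at (320,205). Lower, release, raise, close and approach.

Emit:
drive_tool:
  steps:
    - [[0,0.01,-0.15],0]
    - [[0,0,-0.2],0]
    - [[0,0,-0.15],0]
    - [[0,0,-0.08],0]
    - [[0,0,-0.05],0]
    - [[0,0,0],0]
    - [[0,0,0],0]
    - [[0,0,0],0]

```text
clock: 17.45
tool_pos: [0.4617, 0.0841, 0.1403]
tcp_rot: [-180.0, 0.1, 180.0]
wrist_force: [0.8, -0.8, 0.6]
finger_gap: 0.759
grip_force: 14.9
```

Emit:
drive_tool:
  steps:
    - [[0,0,0],0]
    - [[0,0,0],0]
    - [[0,0,0],0]
    - [[0,0,0],0]
    - [[0,0,0],0]
    - [[0,0,0.1],0]
    - [[0,0,0.2],0]
    - [[0,0,0.1],0]
    - [[0,0,0],0]
    - [[0,0,0],0]
  claw: 85

```text
clock: 18.28
tool_pos: [0.4616, 0.0845, 0.1804]
tcp_rot: [180.0, 0.1, 180.0]
wrist_force: [-0.4, 1.3, -0.1]
finger_gap: 0.96
grip_force: 0.0
```

Run:
```python
from h import *
im=r.get_image("wrist"); spots(im,["lid_big_mid"])
s=r.read_state(); print(s["clock"],s["tool_pos"],s["finger_gap"],s["wrist_force"])
W=cloud(im); print("tin",band(W,(.462,.083),.05,.064,.074));print("lid",band(W,(.462,.083),.041,.077,.09))
```

```text
lid_big_mid 0.58 [0.4611 0.0859 0.0723] [321. 231.]
18.3833 [0.46084172 0.08430691 0.17932768] 0.9640419495478815 [ 0.80896939  1.28262136 -0.71860241]
tin (4014, array([0.4624, 0.0829, 0.0394, 0.4623, 0.083 , 0.0389, 0.039 , 0.0689,
       0.074 ]))
lid (4183, array([0.462 , 0.0832, 0.034 , 0.4607, 0.0836, 0.0319, 0.0336, 0.0788,
       0.0847]))
```

Emit:
drive_tool:
  steps:
    - [[0,0,0],0]
    - [[0,0,0],0]
    - [[0,0,0],0]
    - [[0,0,0],0]
    - [[0,0,0],0]
    - [[0,0,0],0]
    - [[0,0,0],0]
    - [[0,0,0],0]
    - [[0,0,0],0]
    - [[0,0,-0.15],0]
    - [[0,0,-0.12],0]
    - [[0,0,-0.06],0]
    - [[0,0,0],0]
    - [[0,0,0],0]
  claw: 0

```text
clock: 19.55
tool_pos: [0.4611, 0.0843, 0.1467]
tcp_rot: [-180.0, -0.0, 180.0]
wrist_force: [-0.4, 0.6, 0.5]
finger_gap: 0.012
grip_force: 0.0
```

Emit:
drive_tool:
  steps:
    - [[0,0,-0.03],0]
    - [[0,0,-0.03],0]
    - [[0,0,-0.02],0]
    - [[0,0,-0.02],0]
    - [[0,0,0],0]
    - [[0,0,0],0]

```text
clock: 20.05
tool_pos: [0.4612, 0.0844, 0.1369]
tcp_rot: [180.0, 0.0, 180.0]
wrist_force: [-0.3, 0.5, 3.2]
finger_gap: 0.004
grip_force: 1.6
```

Emit:
drive_tool:
  steps:
    - [[0,0,-0.01],0]
    - [[0,0,-0.01],0]
    - [[0,0,0],0]
    - [[0,0,0],0]
    - [[0,0,0],0]

```text
clock: 20.47
tool_pos: [0.4613, 0.0844, 0.1367]
tcp_rot: [180.0, 0.0, 180.0]
wrist_force: [-8.3, -1.4, 32.3]
finger_gap: 0.003
grip_force: 16.2
```

Emit:
drive_tool:
  steps:
    - [[0,0,0.1],0]
    - [[0,0,0.3],0]
    - [[0,0,0.35],0]
    - [[0.07,-0.15,0],0]
    - [[0,-0.3,0],0]
    - [[0,-0.35,0],0]
    - [[0,-0.35,0],0]
    - [[0,-0.35,0],0]
    - [[0,-0.2,0],0]
    - [[0,-0.1,0],0]
    - [[0,0,0],0]
    - [[0,0,0],0]
  claw: 80

```text
clock: 21.47
tool_pos: [0.4682, -0.0947, 0.2096]
tcp_rot: [180.0, -0.0, 180.0]
wrist_force: [-0.2, -0.0, 0.0]
finger_gap: 0.887
grip_force: 0.0
```

Run:
```python
from h import *
im=r.get_image("wrist"); spots(im,["lid_small_mid"])
s=r.read_state(); print(s["clock"],s["tool_pos"],s["tcp_rot"],s["finger_gap"])
W=cloud(im); print("lid",band(W,(.468,-.096),.035,.009,.03))
W=cloud(r.get_image("top")); print("big lid",band(W,(.462,.083),.034,.06,.09))
```

```text
lid_small_mid 0.82 [ 0.4678 -0.0954  0.0102] [318. 190.]
21.5667 [ 0.46832484 -0.09366148  0.20959912] [ 1.79947364e+02 -7.47712764e-03 -1.79861910e+02] 0.906826987830776
lid (2152, array([ 0.469 , -0.0957,  0.0233,  0.4691, -0.0957,  0.0229,  0.0229,
        0.0128,  0.0167]))
big lid (656, array([0.4619, 0.0831, 0.034 , 0.4618, 0.083 , 0.0332, 0.0335, 0.0735,
       0.0801]))
```

Emit:
drive_tool:
  steps:
    - [[0,-0.015,-0.2],0]
    - [[0,0,-0.25],0]
    - [[0,0,-0.25],0]
    - [[0,0,-0.25],0]
    - [[0,0,-0.25],0]
    - [[0,0,-0.12],0]
    - [[0,0,-0.05],0]
    - [[0,0,0],0]
    - [[0,0,0],0]
    - [[0,0,0],0]

```text
clock: 22.45
tool_pos: [0.4689, -0.0968, 0.0736]
tcp_rot: [-180.0, 0.1, -180.0]
wrist_force: [-0.0, 0.0, 0.5]
finger_gap: 0.909
grip_force: 0.0
```

Emit:
drive_tool:
  steps:
    - [[0,0,0],0]
    - [[0,0,0],0]
    - [[0,0,0],0]
    - [[0,0,0],0]
    - [[0,0,0],0]
    - [[0,0,0],0]
    - [[0,0,0],0]
    - [[0,0,0],0]
    - [[0,0,0],0]
    - [[0,0,0],0]
  claw: 35

```text
clock: 23.28
tool_pos: [0.4682, -0.0972, 0.0728]
tcp_rot: [-180.0, 0.0, 180.0]
wrist_force: [0.0, 0.1, 3.2]
finger_gap: 0.509
grip_force: 15.0
```

Emit:
drive_tool:
  steps:
    - [[0,0,0.1],0]
    - [[0,0,0.25],0]
    - [[0,0,0.3],0]
    - [[0,0,0.3],0]
    - [[0,0.1,0.25],0]
    - [[0,0.2,0.1],0]
    - [[0,0.35,0],0]
    - [[0,0.35,0],0]
    - [[0,0.35,0],0]
    - [[0,0.35,0],0]
    - [[-0.1,0.35,0],0]
    - [[-0.2,0.35,0],0]
    - [[-0.2,0.35,0],0]
    - [[-0.2,0.35,0],0]
    - [[-0.2,0.3,0],0]
    - [[-0.15,0.2,0],0]
    - [[-0.1,0.14,0],0]
    - [[0,0,0],0]
    - [[0,0,0],0]

```text
clock: 24.87
tool_pos: [0.3527, 0.2772, 0.2031]
tcp_rot: [-180.0, 0.0, -179.9]
wrist_force: [0.1, -0.1, -0.6]
finger_gap: 0.511
grip_force: 15.0
```

Run:
```python
from h import *
im=r.get_image("wrist"); save(im,"w5"); spots(im,["lid_small_mid","tin_small_mouth"])
s=r.read_state(); print(s["clock"],s["tool_pos"],s["tcp_rot"],s["finger_gap"]); z=s["tool_pos"][2]
W=cloud(im); print("tin",band(W,(.3537,.2768),.04,.045,.06)); print("lid",band(W,s["tool_pos"][:2],.022,z-.064,z-.054))
```

```text
lid_small_mid 0.59 [0.3542 0.2783 0.1393] [321. 270.]
tin_small_mouth 0.67 [0.3565 0.2767 0.0509] [318. 213.]
25.0167 [0.35394586 0.27560368 0.20285055] [-1.79966633e+02  2.09821247e-02  1.79860552e+02] 0.5077536485861405
tin (1885, array([0.3551, 0.2773, 0.0282, 0.355 , 0.2774, 0.0278, 0.028 , 0.048 ,
       0.0509]))
lid (5931, array([0.3539, 0.2756, 0.0221, 0.3538, 0.2759, 0.0216, 0.0219, 0.1429,
       0.1488]))
```

View pics/w5.png

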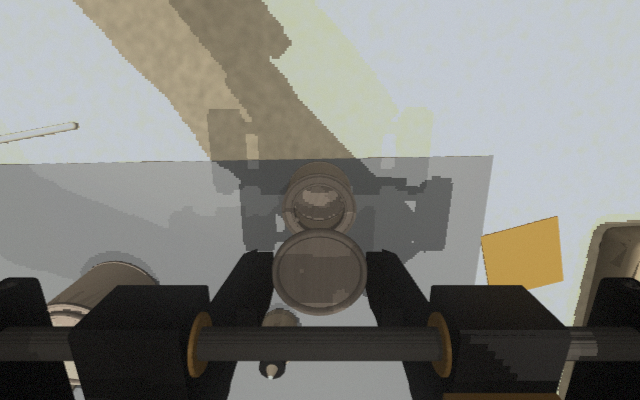

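The small lid is held at (320,270), and its tin shows at (319,205). Lower and release.

Emit:
drive_tool:
  steps:
    - [[0.01,0.01,-0.15],0]
    - [[0,0,-0.25],0]
    - [[0,0,-0.25],0]
    - [[0,0,-0.1],0]
    - [[0,0,-0.06],0]
    - [[0,0,-0.035],0]
    - [[0,0,0],0]
    - [[0,0,0],0]
    - [[0,0,0],0]

```text
clock: 25.77
tool_pos: [0.3546, 0.278, 0.119]
tcp_rot: [180.0, 0.1, 180.0]
wrist_force: [-0.8, -0.9, -0.6]
finger_gap: 0.506
grip_force: 15.0
```

Emit:
drive_tool:
  steps:
    - [[0,0,0],0]
    - [[0,0,0],0]
    - [[0,0,0],0]
    - [[0,0,0],0]
    - [[0,0,0],0]
    - [[0,0,0.1],0]
    - [[0,0,0.2],0]
    - [[0,0,0.1],0]
    - [[0,0,0],0]
    - [[0,0,0],0]
  claw: 65

```text
clock: 26.6
tool_pos: [0.3545, 0.2782, 0.1589]
tcp_rot: [179.9, 0.1, 180.0]
wrist_force: [0.5, 0.5, 0.7]
finger_gap: 0.737
grip_force: 0.0
```

Run:
```python
from h import *
im=r.get_image("wrist"); spots(im,["lid_small_mid"])
s=r.read_state(); print(s["clock"],s["tool_pos"],s["finger_gap"],s["wrist_force"])
W=cloud(im); print("tin",band(W,(.355,.277),.04,.044,.053));print("lid",band(W,(.355,.277),.03,.057,.07))
```

```text
lid_small_mid 0.97 [0.3529 0.2806 0.0541] [323. 231.]
26.7 [0.35393968 0.27768655 0.15789136] 0.7353040933581932 [ 0.9291114  -0.37241974  1.10545794]
tin (1558, array([0.3552, 0.2774, 0.0282, 0.3553, 0.2773, 0.0279, 0.0282, 0.048 ,
       0.0504]))
lid (3870, array([0.355 , 0.2772, 0.0234, 0.355 , 0.2773, 0.0228, 0.023 , 0.0587,
       0.0635]))
```

Emit:
drive_tool:
  steps:
    - [[0.01,0,0],0]
    - [[0,0,0],0]
    - [[0,0,0],0]
    - [[0,0,0],0]
    - [[0,0,0],0]
    - [[0,0,0],0]
    - [[0,0,0],0]
    - [[0,0,0],0]
    - [[0,0,-0.15],0]
    - [[0,0,-0.12],0]
    - [[0,0,-0.05],0]
    - [[0,0,0],0]
    - [[0,0,0],0]
  claw: 0

```text
clock: 27.78
tool_pos: [0.3551, 0.2778, 0.1262]
tcp_rot: [-180.0, -0.0, 180.0]
wrist_force: [-0.3, 0.6, -0.1]
finger_gap: 0.007
grip_force: 0.0
```

Emit:
drive_tool:
  steps:
    - [[0,0,-0.03],0]
    - [[0,0,-0.03],0]
    - [[0,0,-0.02],0]
    - [[0,0,-0.02],0]
    - [[0,0,0],0]
    - [[0,0,0],0]

```text
clock: 28.28
tool_pos: [0.3553, 0.2779, 0.1168]
tcp_rot: [180.0, 0.0, 180.0]
wrist_force: [-2.1, -1.6, 10.6]
finger_gap: 0.005
grip_force: 5.4
```

Emit:
drive_tool:
  steps:
    - [[0,0,-0.01],0]
    - [[0,0,-0.01],0]
    - [[0,0,0],0]
    - [[0,0,0],0]
    - [[0,0,0],0]

```text
clock: 28.7
tool_pos: [0.3553, 0.278, 0.1166]
tcp_rot: [180.0, 0.0, 180.0]
wrist_force: [-8.1, -6.0, 41.0]
finger_gap: 0.007
grip_force: 21.1
```

Emit:
drive_tool:
  steps:
    - [[0,0,0.1],0]
    - [[0,0,0.3],0]
    - [[0,0,0.35],0]
    - [[0,0,0.2],0]
    - [[0.15,-0.05,0],0]
    - [[0.3,-0.12,0],0]
    - [[0.35,-0.15,0],0]
    - [[0.35,-0.15,0],0]
    - [[0.35,-0.15,0],0]
    - [[0.35,-0.15,0],0]
    - [[0.35,-0.15,0],0]
    - [[0.35,-0.15,0],0]
    - [[0.25,-0.13,0],0]
    - [[0.13,-0.1,0],0]
    - [[0.05,-0.1,0],0]
    - [[0,0,0],0]
    - [[0,0,0],0]
  claw: 70

```text
clock: 30.12
tool_pos: [0.6522, 0.1377, 0.2088]
tcp_rot: [180.0, -0.1, 179.9]
wrist_force: [-0.2, 0.4, 0.2]
finger_gap: 0.796
grip_force: 0.0
```

Run:
```python
from h import *
im=r.get_image("wrist"); spots(im,["lid_tiny_mid"])
s=r.read_state(); print(s["clock"],s["tool_pos"],s["tcp_rot"],s["finger_gap"])
W=cloud(im); print("lid",band(W,(.653,.147),.03,.009,.03))
W=cloud(r.get_image("top")); print("small lid",band(W,(.355,.277),.023,.04,.07))
```

```text
lid_tiny_mid 0.78 [0.6534 0.1493 0.0063] [332. 191.]
30.2167 [0.65183228 0.1393744  0.209149  ] [ 1.79948451e+02 -6.65768195e-02 -1.79917473e+02] 0.7911657776702026
lid (1253, array([0.6555, 0.1475, 0.0178, 0.6555, 0.1474, 0.0173, 0.0175, 0.0131,
       0.0167]))
small lid None
```

Emit:
drive_tool:
  steps:
    - [[0.03,0.09,-0.2],0]
    - [[0,0,-0.25],0]
    - [[0,0,-0.25],0]
    - [[0,0,-0.25],0]
    - [[0,0,-0.25],0]
    - [[0,0,-0.12],0]
    - [[0,0,-0.045],0]
    - [[0,0,0],0]
    - [[0,0,0],0]
    - [[0,0,0],0]

```text
clock: 31.1
tool_pos: [0.6572, 0.1473, 0.0745]
tcp_rot: [180.0, 0.2, 180.0]
wrist_force: [-0.0, 0.6, 0.1]
finger_gap: 0.793
grip_force: 0.0
```

Emit:
drive_tool:
  steps:
    - [[0,0,0],0]
    - [[0,0,0],0]
    - [[0,0,0],0]
    - [[0,0,0],0]
    - [[0,0,0],0]
    - [[0,0,0],0]
    - [[0,0,0],0]
    - [[0,0,0],0]
    - [[0,0,0],0]
    - [[0,0,0],0]
  claw: 25

```text
clock: 31.93
tool_pos: [0.6562, 0.1469, 0.0728]
tcp_rot: [180.0, 0.0, 180.0]
wrist_force: [-0.4, 0.4, 1.1]
finger_gap: 0.387
grip_force: 15.0
```

Run:
```python
from h import *
im=r.get_image("scene"); save(im,"s6"); W=cloud(im); print("small lid",band(W,(.355,.277),.023,.04,.075))
spots(im,["lid_small_mid","tin_small_mouth"])
```

```text
small lid (247, array([0.3554, 0.2772, 0.0228, 0.3556, 0.2775, 0.0216, 0.0224, 0.052 ,
       0.0573]))
lid_small_mid 0.65 [0.3516 0.2789 0.0455] [460. 238.]
tin_small_mouth 0.56 [0.3548 0.2797 0.0445] [460. 240.]
```

Emit:
drive_tool:
  steps:
    - [[0,0,0.1],0]
    - [[0,0,0.25],0]
    - [[0,0,0.3],0]
    - [[0,0,0.3],0]
    - [[0,0,0.25],0]
    - [[-0.1,-0.16,0],0]
    - [[-0.2,-0.32,0],0]
    - [[-0.2,-0.32,0],0]
    - [[-0.2,-0.32,0],0]
    - [[-0.2,-0.32,0],0]
    - [[-0.2,-0.32,0],0]
    - [[-0.2,-0.32,0],0]
    - [[-0.2,-0.32,0],0]
    - [[-0.2,-0.32,0],0]
    - [[-0.2,-0.32,0],0]
    - [[-0.2,-0.32,0],0]
    - [[-0.2,-0.32,0],0]
    - [[-0.2,-0.32,0],0]
    - [[-0.2,-0.32,0],0]

```text
clock: 33.67
tool_pos: [0.3851, -0.2866, 0.1935]
tcp_rot: [-180.0, 0.1, 180.0]
wrist_force: [0.5, -0.4, -0.1]
finger_gap: 0.383
grip_force: 15.0
```

Emit:
drive_tool:
  steps:
    - [[-0.1,-0.12,0],0]
    - [[-0.05,-0.06,0],0]
    - [[0,0,0],0]
    - [[0,0,0],0]

```text
clock: 34.0
tool_pos: [0.3719, -0.3023, 0.193]
tcp_rot: [180.0, 0.0, -180.0]
wrist_force: [-0.4, -0.4, -0.2]
finger_gap: 0.384
grip_force: 15.0
```

Run:
```python
from h import *
im=r.get_image("wrist"); save(im,"w7"); spots(im,["lid_tiny_mid","tin_tiny_mouth"])
s=r.read_state(); print(s["clock"],s["tool_pos"],s["tcp_rot"],s["finger_gap"]); z=s["tool_pos"][2]
W=cloud(im); print("tin",band(W,(.3715,-.303),.035,.037,.05)); print("lid",band(W,s["tool_pos"][:2],.0168,z-.064,z-.054))
```

```text
lid_tiny_mid 0.92 [ 0.368  -0.2984  0.1275] [327. 259.]
tin_tiny_mouth 0.91 [ 0.3766 -0.2998  0.04  ] [322. 214.]
34.15 [ 0.37243905 -0.3016327   0.19276613] [ 1.79967270e+02  3.43006545e-02 -1.79840579e+02] 0.3885884590080937
tin (1886, array([ 0.3722, -0.3032,  0.0228,  0.3721, -0.3034,  0.0224,  0.0225,
        0.04  ,  0.0426]))
lid (3399, array([ 0.3724, -0.3017,  0.0168,  0.3721, -0.3017,  0.0163,  0.0168,
        0.1331,  0.1381]))
```

View pics/w7.png

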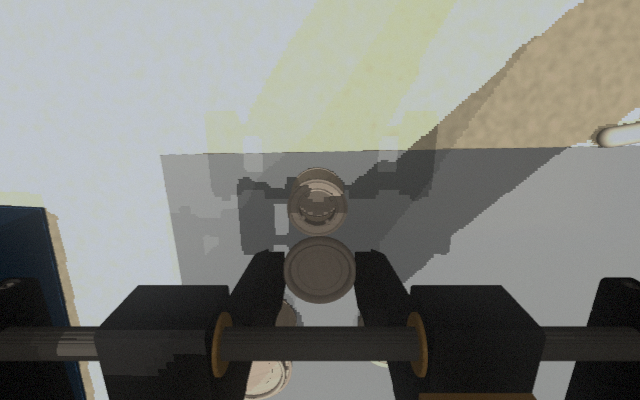

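The tiny lid is held at (320,270) above its tin at (318,200). Lower and release.

Emit:
drive_tool:
  steps:
    - [[0,-0.01,-0.15],0]
    - [[0,0,-0.25],0]
    - [[0,0,-0.23],0]
    - [[0,0,-0.1],0]
    - [[0,0,-0.06],0]
    - [[0,0,-0.035],0]
    - [[0,0,0],0]
    - [[0,0,0],0]
    - [[0,0,0],0]

```text
clock: 34.9
tool_pos: [0.3717, -0.3044, 0.1111]
tcp_rot: [-180.0, 0.1, 180.0]
wrist_force: [1.5, 0.4, -0.3]
finger_gap: 0.384
grip_force: 15.0
```

Emit:
drive_tool:
  steps:
    - [[0,0,0],0]
    - [[0,0,0],0]
    - [[0,0,0],0]
    - [[0,0,0],0]
    - [[0,0,0],0]
    - [[0,0,0.1],0]
    - [[0,0,0.2],0]
    - [[0,0,0.1],0]
    - [[0,0,0],0]
    - [[0,0,0],0]
  claw: 55

```text
clock: 35.73
tool_pos: [0.3715, -0.3044, 0.1509]
tcp_rot: [-179.9, 0.1, 180.0]
wrist_force: [-0.6, -0.5, -0.4]
finger_gap: 0.624
grip_force: 0.0
```

Run:
```python
from h import *
im=r.get_image("wrist"); spots(im,["lid_tiny_mid"])
s=r.read_state(); print(s["clock"],s["tool_pos"],s["finger_gap"],s["wrist_force"])
W=cloud(im); print("tin",band(W,(.372,-.303),.035,.036,.045));print("lid",band(W,(.372,-.303),.025,.049,.062))
```

```text
35.8333 [ 0.37095718 -0.30394045  0.14987797] 0.6278501429102437 [ 0.62396046 -0.4913578  -0.52612011]
tin (1344, array([ 0.3718, -0.3036,  0.0226,  0.3718, -0.3036,  0.0224,  0.0224,
        0.04  ,  0.0426]))
lid (2344, array([ 0.372 , -0.3037,  0.0177,  0.372 , -0.3038,  0.0174,  0.0174,
        0.0509,  0.0558]))
```

Emit:
drive_tool:
  steps:
    - [[0.01,0,0],0]
    - [[0,0,0],0]
    - [[0,0,0],0]
    - [[0,0,0],0]
    - [[0,0,0],0]
    - [[0,0,0],0]
    - [[0,0,0],0]
    - [[0,0,-0.15],0]
    - [[0,0,-0.12],0]
    - [[0,0,-0.05],0]
    - [[0,0,0],0]
    - [[0,0,0],0]
  claw: 0

```text
clock: 36.83
tool_pos: [0.3721, -0.3042, 0.1183]
tcp_rot: [180.0, -0.0, 180.0]
wrist_force: [0.2, -0.4, 0.2]
finger_gap: 0.004
grip_force: 0.0
```

Emit:
drive_tool:
  steps:
    - [[0,0,-0.02],0]
    - [[0,0,-0.02],0]
    - [[0,0,-0.02],0]
    - [[0,0,-0.02],0]
    - [[0,0,-0.015],0]
    - [[0,0,0],0]
    - [[0,0,0],0]

```text
clock: 37.42
tool_pos: [0.3725, -0.3044, 0.1095]
tcp_rot: [-180.0, 0.0, 180.0]
wrist_force: [-1.8, 1.3, 12.7]
finger_gap: 0.004
grip_force: 7.0
```

Emit:
drive_tool:
  steps:
    - [[0,0,-0.01],0]
    - [[0,0,-0.005],0]
    - [[0,0,0],0]
    - [[0,0,0],0]
    - [[0,0,0],0]

```text
clock: 37.83
tool_pos: [0.3727, -0.3045, 0.1089]
tcp_rot: [-180.0, 0.1, 180.0]
wrist_force: [-3.9, 3.4, 25.3]
finger_gap: 0.004
grip_force: 12.5
```

Emit:
drive_tool:
  steps:
    - [[0,0,0.1],0]
    - [[0,0,0.3],0]
    - [[0,0,0.4],0]
    - [[0.2,0.1,0.3],0]
    - [[0.2,0.1,0.3],0]
    - [[0.2,0.1,0],0]
    - [[0,0,0],0]
    - [[0,0,0],0]
    - [[0,0,0],0]

```text
clock: 38.58
tool_pos: [0.4311, -0.2742, 0.2465]
tcp_rot: [180.0, -0.1, 180.0]
wrist_force: [-0.2, -0.4, -0.3]
finger_gap: 0.005
grip_force: 0.0
```

Run:
```python
from h import *
T=dict(big=(.462,.083,.07,.033),mid=(.503,-.357,.06,.028),small=(.355,.277,.05,.0225),tiny=(.372,-.3036,.042,.017))
for c in("wrist","top","scene"):
    im=r.get_image(c); save(im,"f_"+c); W=cloud(im)
    for k,(x,y,z,q) in T.items():
        b=band(W,(x,y),q,z-.012,z+.02); 
        if b: print(c,k,"top of lid above rim nominal: median",round(b[1][-2]-z,4),"max",round(b[1][-1]-z,4),"n",b[0], "centre",b[1][:2])
    spots(im,["cup","wax_tin"])
```

```text
wrist mid top of lid above rim nominal: median 0.0014 max 0.0053 n 2138 centre [ 0.503 -0.357]
wrist tiny top of lid above rim nominal: median 0.002 max 0.0066 n 1377 centre [ 0.372  -0.3036]
cup 0.79 [ 0.5582  0.0088 -0.0044] [567. 285.]
wax_tin 0.75 [ 0.506  -0.2384  0.0011] [352. 246.]
top big top of lid above rim nominal: median 0.0034 max 0.0104 n 628 centre [0.4619 0.083 ]
top mid top of lid above rim nominal: median 0.0048 max 0.01 n 36 centre [ 0.5186 -0.3408]
top small top of lid above rim nominal: median 0.0037 max 0.0106 n 301 centre [0.3551 0.277 ]
top tiny top of lid above rim nominal: median 0.0039 max 0.0099 n 161 centre [ 0.372  -0.3036]
cup 0.81 [0.5533 0.0041 0.0013] [314. 185.]
wax_tin 0.87 [ 0.5036 -0.2331  0.0018] [409. 205.]
scene big top of lid above rim nominal: median 0.0018 max 0.007 n 441 centre [0.4622 0.0832]
scene mid top of lid above rim nominal: median 0.0015 max 0.0058 n 200 centre [ 0.5031 -0.3568]
scene small top of lid above rim nominal: median 0.0021 max 0.0067 n 246 centre [0.3551 0.2771]
scene tiny top of lid above rim nominal: median 0.0017 max 0.0061 n 73 centre [ 0.372  -0.3035]
cup 0.84 [ 0.5528  0.0112 -0.0009] [325. 225.]
wax_tin 0.82 [ 0.5024 -0.2308 -0.0046] [286. 167.]
```

View pics/f_wrist.png

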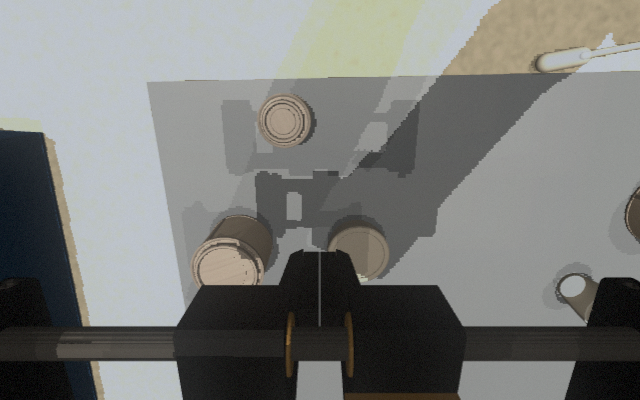

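View pics/f_scene.png

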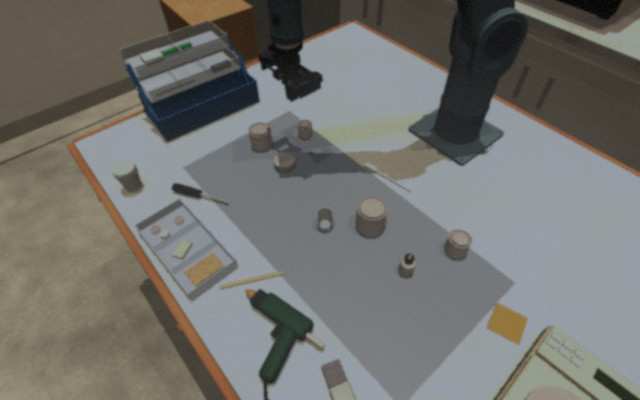

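All four lids sit flush. In the scene view the tins are at (371,215), (261,137), (458,243) and (305,129). The cup at (325,222) and the wax tin at (285,160) have not moved, so I'm handing in.

```bash
python3 -c "
from bench import r; print(r.hand_in())"
```

```text
the job is handed in; nothing more can be done
None
```

All four lids are snapped home, flush on the rims of their own tins by the camera check; the cup and the closed tin were left standing where they were, and the job was handed in at about 39 s, with no verdict returned.

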